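Lay the standing wafer carrier down in the loading tray

TASK

The tall empty wafer carrier stands on end in the loading tray. Without gripping or lifting it, push it over towards the tray's end stop so that it lies on its back between the guides with its open side up, then push it along the tray until its end rests against the end stop. Leave everything else where it is.

Things in the scene. Friction and masses are not known exactly. Their poses are not given: they have to be found in the camera images.
- tray: fixed dark steel loading tray, placed and turned anew each run. Origin under its centre at table height; x runs along it to the end stop, z up. Floor 280 mm long (x -140 to +140), its top at z = 6 mm. Two guides along the sides, 80 mm apart inside, upright to z = 20 mm, then flared out to about z = 28 mm, 100 mm over all. The -x end is open
- stop_face (a point): middle of the inner face of the tray's end stop: 130 mm along x from the tray's origin, 36 mm above the table. The stop is 86 mm wide and its top is 46 mm above the table; axes as the tray's
- carrier: tall wafer carrier: empty white plastic box, 60 x 60 x 120 mm, 0.15 to 0.28 kg, standing on end on the tray floor in the -x half, top 126 mm above the table. Origin: centre of the end face it stands on; z to its other end. x points out of its closed back, towards the end stop (within 3 degrees). The -x face is its open side: slots, but a closed cross band over the top 36 mm
- carrier_mid (a point): centre of the carrier, 60 mm from either end; axes as the carrier's. A slow push on the band tips the carrier rather than sliding it; past about 27 degrees it falls over by itself. On its back its x axis points down, this point is 36 mm and its upper side 66 mm above the table
- carrier_toe (a point): middle of the edge between the end face the carrier stands on and its back (30 mm along x from the carrier's origin): the edge about which it tips; it stays on the tray floor, 6 mm above the table
- carrier_head (a point): centre of the carrier's other end face (120 mm along z from its origin): the face that meets the end stop. Both end faces are closed flat plates. Once tipped, at most 65 mm of free tray is left between this face and the stop
- short_carrier: bystander: a carrier of the same white plastic and make but only 60 mm tall (60 x 60 x 60), standing on the table beside the tray. Origin: centre of its underside
- jar: bystander: small round jar with black lid, 44 mm in diameter, 55 mm tall, standing beside the tray. Origin: centre of its underside
- vial: bystander: small amber glass bottle, 32 mm in diameter, 60 mm tall, standing beside the tray. Origin: centre of its underside
- slide_box: bystander: flat grey box, 40 x 85 x 22 mm, lying beyond the end stop. Origin: centre of its underside
- dish: bystander: round clear dish, 90 mm in diameter, 14 mm high, well to the left of the tray. Origin: centre of its underside
- sample_box: bystander: open blue plastic box, 130 x 180 x 70 mm, well to the right of the tray. Origin: centre of its underside
There are look-alikes about, which are no part of the job. What is shaped like the carrier but orange or red is not meant.

How it is judged (in metres and radians):
On the way, in this order (a step that is already met when the one before it is completed fails the run):
1. the carrier lies on its back on the tray floor between the guides, open side up (angle between carrier's own x axis and vertical above 3.04 rad and height (world z) of carrier_mid between 0.032 and 0.04 m and y of carrier_mid in the frame of tray between -0.014 and 0.014 m), for 0.2 s.
2. lying so, its end has been pushed up against the end stop (all of step 1 and x of carrier_head in the frame of stop_face between -0.006 and 0.004 m and angle between the z axis of carrier and the x axis of tray, either way round below 0.18 rad), for 0.2 s.
At the end, for the whole second after the job is handed in: the carrier lies flat (within 0.1 rad) on its back on the tray floor between the guides, open side up, in line with the tray within 0.18 rad, its end within 6 mm of the end stop, at rest and let go (all of step 2 and linear speed of carrier below 0.01 m/s and angular speed of carrier below 0.1 rad/s); the robot touches nothing.
It fails at once if the carrier is lifted: the edge about which it tips rises more than 18 mm off the tray floor (height (world z) of carrier_toe above 0.024 m).
It fails at once if a bystander is moved more than 20 mm or toppled (distance of any of short_carrier, jar, vial, slide_box, dish, sample_box from where it was at the start of the episode above 0.02 m or angle between any of short_carrier, jar, vial, slide_box, dish, sample_box's own z axis and vertical above 0.5 rad).
It also fails if it takes over 42 s, if anything falls off the work surface, if the arm or the gripper's body presses on something with over 40 N, if the wrist force passes 120 N, or if a joint passes its speed limit or range.

ROBOT

A 6-joint arm with a two-finger parallel gripper is mounted at the origin on the work surface. World frame = base frame: x ahead of the robot, y to its left, z up, the work surface at z = 0. Lengths are in mm, angles in rad, forces in N, time in s.
With the tool pointing down it reaches from about 350 to 775 mm from the base axis. Payload 7.3 kg.
Tool frame: the origin (TCP) lies between the finger pads; the fingertips stand 8 mm ahead of it and the grasp point (between the pads) lies 11 mm behind it; y points along the fingers, z is the direction in which the jaws open and shut, and the axes are right-handed (so a half turn about y gives the same grasp; the last joint's range is limited). The gripper opens to 92 mm and grips with 3 to 60 N. Pads are 19 mm wide; open, the fingers measure 130 mm over their backs; the gripper's body (75 mm by 190 mm) begins 47 mm behind the grasp point.
Start: joints at [1.056, 0.342, 1.524, -0, 1.275, -0.146], TCP at [189.249, 489.727, 200.341] pointing down, gripper open.
Joint ranges: [-2.53, 2.53], [-0.77, 2.02], [0.04, 2.7], [-1, 4.14], [0.28, 2.66], [-3.11, 3.11]. Speed limits (rad/s): [2.57, 2.57, 3.14, 3.14, 3.14, 3.14].

INTERFACE

Orientations are given as [roll, pitch, yaw] about the fixed x, y, z axes, in that order (R = Rz(yaw) Ry(pitch) Rx(roll)).
In Python, from plant import bot, vision, job gives the robot as it stands. The module is installed in compiled form; this text tells all that it offers.
- The arm moves only by the tool arm_command, never from a script. Its argument "deltas" is a list of rows, each a list of 4 numbers: the shift along the tool's x, y, z in m, then the turn about the tool's y in degrees. In form: [[x, y, z, twist], ...]. A call has 1 to 5 rows; each row shifts and turns the commanded pose from where the row before left it, along the tool's axes as they then stand; what a row does not reach is not made up. A row lasts 1/10 s, in which the tool goes at most 50 mm and 8.59 degrees, less where a joint would pass 70% of its speed; a pose out of reach is approached as far as the arm can. A call is refused whole if a number of a shift passes 0.05 or a number of a turn 8.59, either way. A call with a gripper value outside its range is refused whole. "claw" is the closure in counts, from 0 (fully open) to 255 (shut), set as the call begins (left out, the last holds). The fingers move at their own pace and stop on an object; the grip force is fixed at half the most. Time passes only in rows, so rows that do not move let the fingers close. It gives the time, the measured TCP pose, the force and the opening at its end, in the units of the state.
- bot.get_obs(): the state, without advancing time (a new reading comes with each control period).
- vision.capture(name): name is "side" or "top" or "wrist"; returns a dict with "img" (420x560x3 uint8, red, green, blue), "camera_matrix" (3x3 intrinsics, pixels), "world_to_cam" (4x4, takes a point from world to camera coordinates); the wrist camera has in their place "mount" (4x4, takes a point from camera to tool coordinates, whose origin is the TCP and whose axes are the tool frame's). Camera axes: x right, y down, z forward; pixel columns grow to the right and rows downward; lengths in mm; the calibration is good to about 2 mm. The wrist camera is an equidistant fisheye: a pixel r from the principal point sees the ray r / f radians off the axis. A picture is of the moment at which its call begins: read the wrist's pose just before it. There is no depth.
- job.close_job(): hands the job in, once; it reports no verdict.
Trained networks look in a picture, given as the dict that the camera call returned (one of the last four; its "shot" number tells which), for a name from the list of things; names that differ only in an ending like _2 or _b are one class to them, and where a whole thing is asked for, a point or a joint stands for the part that bears it (a point fixed in the world has none). Each returns a list of dicts, best first, with "confidence" (0 to 1); they miss things now and then, are a little off and sometimes report something else, mostly with a low value. They report only what shows in the picture. A call takes as long as a camera call. They do not tell look-alikes from the thing itself.
- vision.find_in(picture, name): "xyz" ([x, y, z] in mm, in the coordinates of the camera as it stood for that picture, good to about 4 mm: the middle of the surface that is visible of it).
- vision.regions_of(picture, name): "mask" (420x560 bool, what is visible of it).
The state is a dict: "time": time; "joint_positions": joint angles; "dq": joint speeds; "tau": joint torques, N m; "tool_pos": TCP position; "tcp_rot": TCP orientation; "contact_force": force on the tool from outside, world axes, zero at the start; "moment": the same for the moment, N m; "grip_width": finger opening in mm.
Only numpy, scipy, OpenCV 4.12 (cv2) and the standard library are available. Lean on these libraries where they do the work, as an engineer would, in place of code of your own. Each camera call takes 0.05 s, during which the arm holds its last target. There are 200 camera calls.

## Working session

There is one attempt and no reset: what is moved stays moved. The work goes in short steps, Python scripts to look and compute and a tool call to move; the robot and the scene stay as the last step left them, time stands still between calls to the robot, and variables do not carry over. Pictures are saved under pics/ and viewed, about 8 in all and at most 12, crops included, and the job is handed in when it is done.

Besides the shell and the picture viewer there is one more tool, called after "Call:" as name([rows], argument=value, ...), one row to a line, values as JSON. arm_command: Moves the arm, as the interface text tells. Its arguments: {"type":"object","properties":{"deltas":{"type":"array","items":{"type":"array","items":{"type":"number"}}},"claw":{"type":"number"}},"required":["deltas"]}

```bash
mkdir -p pics
cat > h.py <<'E'
import numpy as np,cv2
from plant import bot,vision,job
from scipy.spatial.transform import Rotation as R
def w(p,x):
    T=np.linalg.inv(p["world_to_cam"]); return (T@np.r_[x,1])[:3]
def proj(p,X):
    c=(p["world_to_cam"]@np.c_[np.atleast_2d(X),np.ones(len(np.atleast_2d(X)))].T)[:3]; u=p["camera_matrix"]@c; return (u[:2]/u[2]).T
def back(p,uv,z):
    T=np.linalg.inv(p["world_to_cam"]); d=T[:3,:3]@np.linalg.inv(p["camera_matrix"])@np.r_[uv,1]; o=T[:3,3]; return o+d*(z-o[2])/d[2]
def save(n,im): cv2.imwrite(f"pics/{n}.png",np.ascontiguousarray(im[...,::-1]))
E
python3 - <<'E'
from h import *
o=bot.get_obs(); print(o)
s=vision.capture("side"); t=vision.capture("top")
save("both",cv2.resize(np.vstack([s["img"],t["img"]]),(450,600)) if 0 else t["img"]); save("side",s["img"])
for n in ["tray","carrier","short_carrier","jar","vial","slide_box","dish","sample_box"]:
  for p,l in ((s,"s"),(t,"t")):
    for d in vision.find_in(p,n)[:4]:
      X=w(p,d["xyz"]); print(n,l,round(d["confidence"],2),X.round(),proj(p,X).round()[0])
E
```

```text
{'time': 0.0, 'joint_positions': array([ 1.05601106e+00,  3.42684017e-01,  1.52503102e+00, -3.39338389e-06,
        1.27537792e+00, -1.45988622e-01]), 'dq': array([ 0.0014288 ,  0.00075097, -0.00055262,  0.00059857, -0.00024539,
       -0.00029824]), 'tau': array([-1.77945174e-03, -4.31232190e+01, -2.44211984e+01,  7.16698333e-02,
        5.59657509e-02, -1.19008469e-04]), 'tool_pos': array([189.01119031, 489.31640909, 199.66018771]), 'tcp_rot': array([-1.57228114e+00,  2.15039884e-04, -3.68795809e-01]), 'contact_force': array([0.30027537, 0.59240216, 0.14778042]), 'moment': array([-0.00666965,  0.0097085 ,  0.0011001 ]), 'grip_width': 91.38274419521106}
tray s 0.93 [608. 120.   6.] [239. 269.]
tray t 0.8 [592. 101.   5.] [240. 200.]
carrier s 0.85 [565.  29.  94.] [266. 220.]
carrier s 0.75 [ 453. -154.  112.] [323. 174.]
carrier s 0.72 [ 579. -136.  100.] [275. 175.]
carrier s 0.56 [423. -28.  91.] [328. 214.]
carrier t 0.96 [ 581. -147.  117.] [325. 198.]
carrier t 0.82 [422. -62. 122.] [297. 255.]
carrier t 0.55 [560.  -3. 124.] [274. 206.]
short_carrier s 0.72 [498. 241.  63.] [274. 305.]
short_carrier t 0.71 [495. 217.  57.] [200. 232.]
jar s 0.96 [475.  96.  46.] [297. 261.]
jar s 0.44 [563.  22.  92.] [267. 219.]
jar t 0.46 [467.  79.  54.] [247. 241.]
vial s 0.65 [711.  37.  35.] [208. 230.]
vial s 0.6 [607. 124.   9.] [239. 270.]
vial s 0.54 [563.  25.  92.] [267. 220.]
vial t 0.65 [708.  26.  43.] [263. 160.]
slide_box s 0.61 [647. 267.  22.] [203. 313.]
slide_box t 0.68 [651. 255.  19.] [189. 182.]
dish s 0.97 [517. 434.  14.] [241. 403.]
dish t 0.7 [507. 438.  11.] [129. 231.]
sample_box s 0.85 [ 582. -475.   36.] [295. 127.]
sample_box t 0.69 [ 577. -467.    4.] [427. 200.]
```

Run:
```python
import cv2
t=cv2.imread("pics/both.png");s=cv2.imread("pics/side.png")
a=cv2.resize(t[130:290,150:400],(800,512),interpolation=cv2.INTER_CUBIC)
cv2.imwrite("pics/tc.png",a)
cv2.imwrite("pics/sc.png",cv2.resize(s[130:350,160:420],(700,592),interpolation=cv2.INTER_CUBIC))
```

```text
(no output)
```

View pics/tc.png

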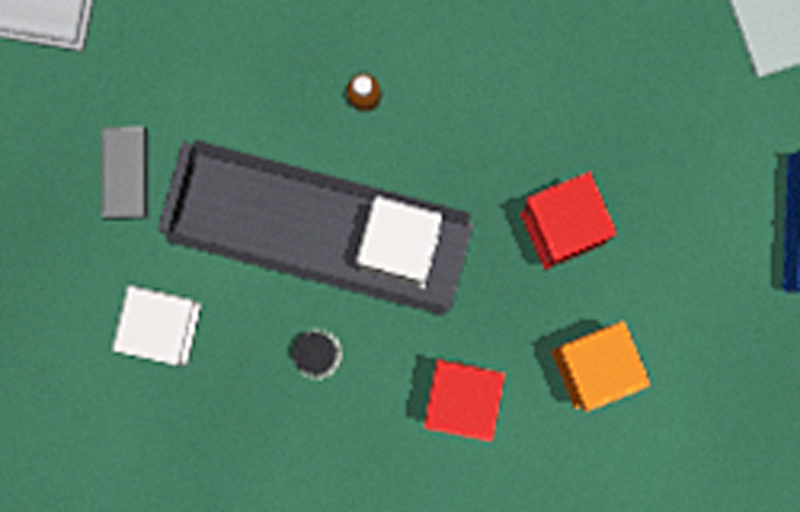

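View pics/sc.png

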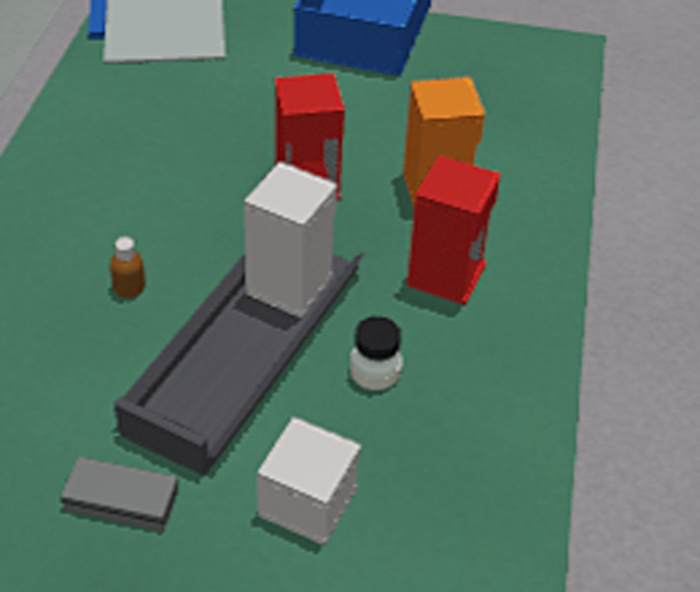

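The top view shows the white tall carrier in the tray at (274,206). The possible confusions are red at (325,198), red at (297,255), orange at (338,245) and the short white carrier at (200,232). I choose the white one in the tray: it stands at the open end, and the stop is at the left end, around (205,190). The crops confirm this.

```bash
cat > m.py <<'E'
from h import *
def tray(p):
    m=np.zeros((420,560),bool)
    for n in ("tray","carrier"):
        for d in vision.regions_of(p,n):
            ys,xs=np.nonzero(d["mask"]); 
            if n=="tray" or np.hypot(xs.mean()-271,ys.mean()-205)<12: m|=d["mask"]; print(n,d["confidence"],d["mask"].sum())
            if n=="tray":break
    ys,xs=np.nonzero(m); P=np.array([back(p,[a,b],28)[:2] for a,b in zip(xs,ys)],np.float32)
    return cv2.minAreaRect(cv2.convexHull(P))
E
python3 - <<'E'
from m import *
t=vision.capture("top"); r=tray(t); print("tray rect",r); print(cv2.boxPoints(r).round())
im=t["img"].astype(int); mk=(im.min(2)>190).astype(np.uint8)
n,l,st,c=cv2.connectedComponentsWithStats(mk)
i=min(range(1,n),key=lambda k:np.hypot(*(c[k]-[274,206]))if st[k][4]>50 else 1e9); ys,xs=np.nonzero(l==i)
P=np.array([back(t,[a,b],126)[:2] for a,b in zip(xs,ys)],np.float32); print("carrier top",st[i],P.mean(0),cv2.minAreaRect(P))
print(bot.get_obs()["time"])
E
```

```text
tray 0.73 717
carrier 0.95 484
tray rect ((536.9283447265625, 217.9053955078125), (87.64816284179688, 526.826171875), 7.788809776306152)
[[458. 473.]
 [529. -49.]
 [616. -37.]
 [545. 485.]]
carrier top [262 192  26  26 454] [565.3835     -4.4741797] ((565.2910766601562, -4.884956359863281), (61.24073028564453, 59.05376434326172), 72.48236846923828)
1.05
```

Run:
```python
from h import *
t=vision.capture("top")
im=t["img"].astype(int); sat=im.max(2)-im.min(2); mk=((im.max(2)<115)&(sat<22)).astype(np.uint8)
n,l,st,c=cv2.connectedComponentsWithStats(mk)
i=min((k for k in range(1,n) if st[k][4]>300),key=lambda k:np.hypot(*(c[k]-[250,200]))); print(st[i],c[i])
ys,xs=np.nonzero(l==i); P=np.array([back(t,[a,b],28)[:2] for a,b in zip(xs,ys)],np.float32)
r=cv2.minAreaRect(P); B=cv2.boxPoints(r); print(r); print(B.round())
# side-edge fits
ctr=np.array(r[0]); a=np.deg2rad(74); 
for _ in range(5):
    u=np.array([np.cos(a),np.sin(a)]); v=np.array([-u[1],u[0]]); s=(P-ctr)@u; q=(P-ctr)@v
    bins=np.arange(-120,125,8); hi=[];lo=[];xc=[]
    for b in bins:
        k=abs(s-b)<4
        if k.sum()>3: hi.append(q[k].max());lo.append(q[k].min());xc.append(b)
    a+=(np.polyfit(xc,hi,1)[0]+np.polyfit(xc,lo,1)[0])/2
print("ang",np.rad2deg(a),"mid",ctr+v*(np.median(hi)+np.median(lo))/2,"w",np.median(hi)-np.median(lo),s.min(),s.max(), "slopes",np.polyfit(xc,hi,1)[0],np.polyfit(xc,lo,1)[0])
c=(np.array([565.3,-4.7])-ctr); print("carrier in tray x,y",c@u,c@v-(np.median(hi)+np.median(lo))/2)
```

```text
[ 200  174   98   54 2561] [243.24990238 199.61108942]
((588.909912109375, 75.65299987792969), (284.4941101074219, 98.7877426147461), 73.41154479980469)
[[501. -47.]
 [596. -75.]
 [677. 198.]
 [582. 226.]]
ang 73.29927905223066 mid [589.09432467  75.59767093] w 97.3317750524754 -142.3138742474352 142.23532383112692 slopes -0.0017027419261231407 0.0017027419041679421
carrier in tray x,y -83.74846143044826 -0.28469483986855937
```

Call:
arm_command([
  [0.033,0,-0.024,0],
  [0.033,0,-0.024,0],
  [0.033,0,-0.024,0],
  [0.033,0,-0.024,0],
  [0.033,0,-0.024,0],
], claw=210)

```text
time: 1.6
tool_pos: [300.5, 317.0, 200.5]
tcp_rot: [-1.57, -0.0, -0.368]
contact_force: [0.9, -0.2, 0.3]
grip_width: 56.6
```

Call:
arm_command([
  [0.033,0,-0.024,0],
  [0.033,0,-0.024,0],
  [0.033,0,-0.024,0],
  [0.033,0,-0.024,0],
  [0.033,0,-0.024,0],
])

```text
time: 2.1
tool_pos: [411.3, 145.4, 200.5]
tcp_rot: [-1.57, -0.001, -0.369]
contact_force: [0.3, 1.5, -0.3]
grip_width: 18.2
```

Call:
arm_command([
  [0.033,0,-0.024,0],
  [0.033,0,-0.024,0],
  [0.033,0,-0.024,0],
  [0.033,0,-0.024,0],
  [0.033,0,-0.024,0],
])

```text
time: 2.6
tool_pos: [521.9, -26.1, 200.4]
tcp_rot: [-1.571, -0.0, -0.369]
contact_force: [0.1, 0.8, 0.1]
grip_width: 16.0
```

Call:
arm_command([
  [0.033,0,-0.024,8.5],
  [0,0,0,8.5],
  [0,0,0,8.5],
  [0,0,0,8.5],
  [0,0,0,8.5],
])

```text
time: 3.1
tool_pos: [543.3, -59.0, 200.2]
tcp_rot: [-1.571, 0.0, -1.117]
contact_force: [-1.0, -0.2, -0.2]
grip_width: 16.4
```

Call:
arm_command([
  [0,0,0,8.5],
  [0,0,0,8.5],
  [0,0,0,8.5],
  [0,0,0,8.5],
  [0,0,0,8.5],
])

```text
time: 3.6
tool_pos: [543.3, -58.8, 200.3]
tcp_rot: [-1.571, 0.0, -1.858]
contact_force: [0.3, 1.1, -0.6]
grip_width: 16.4
```

```bash
cat > st.py <<'E'
from h import *
o=bot.get_obs(); M=R.from_euler("xyz",o["tcp_rot"]).as_matrix()
a=np.deg2rad(73.3);u=np.array([np.cos(a),np.sin(a)]);v=np.array([-u[1],u[0]])
d=o["tool_pos"][:2]-[589.1,75.6]; print("t",o["time"],"tray xy",(d@u).round(1),(d@v).round(1),"z",o["tool_pos"][2].round(1),"yaw",np.rad2deg(o["tcp_rot"]).round(2),"F",o["contact_force"].round(1),"gap",o["grip_width"].round(1),"q",o["joint_positions"].round(2))
E
python3 st.py
```

```text
Traceback (most recent call last):
  File "st.py", line 4, in <module>
    d=o["tool_pos"][:2]-[589.1,75.6]; print("t",o["time"],"tray xy",(d@u).round(1),(d@v).round(1),"z",o["tool_pos"][2].round(1),"yaw",np.rad2deg(o["tcp_rot"]).round(2),"F",o["contact_force"].round(1),"gap",o["grip_width"].round(1),"q",o["joint_positions"].round(2))
                                                                                                                                                                                                              ^^^^^^^^^^^^^^^^^^^^^
AttributeError: 'float' object has no attribute 'round'
```

Call:
arm_command([
  [0.005,0.02,0.005,0.6],
  [0,0.03,0,0],
  [0,0.03,0,0],
  [0,0.01,0,0],
  [0,0,0,0],
])

```text
time: 4.1
tool_pos: [546.0, -64.8, 109.2]
tcp_rot: [-1.574, -0.0, -1.863]
contact_force: [0.0, -0.4, 0.4]
grip_width: 16.3
```

Call:
arm_command([
  [-0.004,0,0,0],
  [-0.004,0,0,0],
  [-0.004,0,0,0],
  [-0.003,0,0,0],
  [-0.003,0,0,0],
])

```text
time: 4.6
tool_pos: [552.2, -47.4, 110.8]
tcp_rot: [-1.57, 0.0, -1.862]
contact_force: [0.1, -0.4, 0.4]
grip_width: 16.3
```

```bash
sed -i 's/o\["grip_width"\].round(1)/round(o["grip_width"],1)/' st.py; python3 st.py; python3 -c "
from h import *
p=vision.capture('side');save('s2',cv2.resize(p['img'][130:350,160:420],(700,592)))"
```

```text
t 4.6 tray xy -128.4 0.0 z 110.8 yaw [-8.9950e+01  1.0000e-02 -1.0671e+02] F [ 0.1 -0.4  0.4] gap 16.3 q [-0.22  0.48  1.57  0.    1.09  0.07]
```

View pics/s2.png

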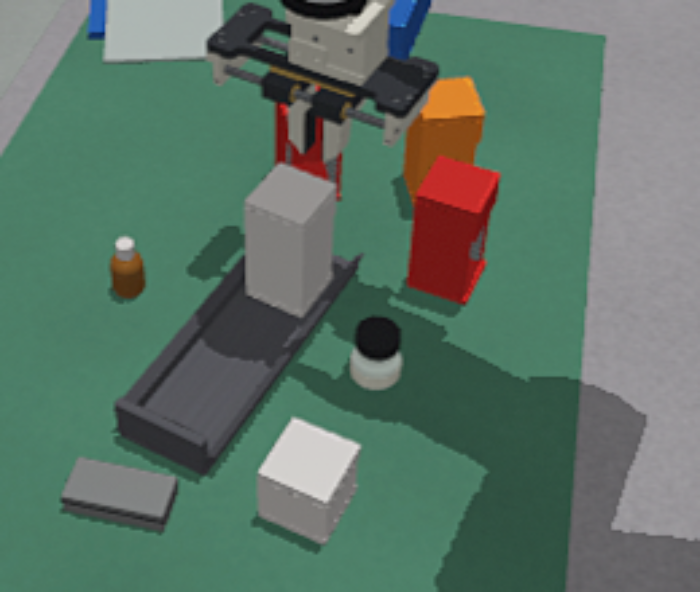

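The fingers (~(310,170) in the crop) sit behind the upper band, in line with the carrier. Now a slow push.

Call:
arm_command([
  [-0.003,0,0,0],
  [-0.003,0,0,0],
  [-0.003,0,0,0],
  [-0.003,0,0,0],
  [-0.003,0,0,0],
])

```text
time: 5.15
tool_pos: [556.3, -33.1, 110.3]
tcp_rot: [-1.571, 0.0, -1.863]
contact_force: [-0.2, 0.3, 0.9]
grip_width: 16.0
```

Call:
arm_command([
  [-0.003,0,0,0],
  [-0.003,0,0,0],
  [-0.003,0,0,0],
  [-0.003,0,0,0],
  [-0.003,0,0,0],
])

```text
time: 5.65
tool_pos: [560.6, -18.8, 110.3]
tcp_rot: [-1.571, 0.0, -1.863]
contact_force: [0.3, 1.0, 0.5]
grip_width: 16.5
```

```bash
python3 st.py; python3 -c "
from h import *
p=vision.capture('side');save('s3',cv2.resize(p['img'][130:350,160:420],(700,592)))"
```

```text
t 5.65 tray xy -98.6 0.1 z 110.3 yaw [-9.0000e+01  1.0000e-02 -1.0673e+02] F [0.3 1.  0.5] gap 16.5 q [-0.17  0.49  1.55  0.    1.1   0.12]
```

View pics/s3.png

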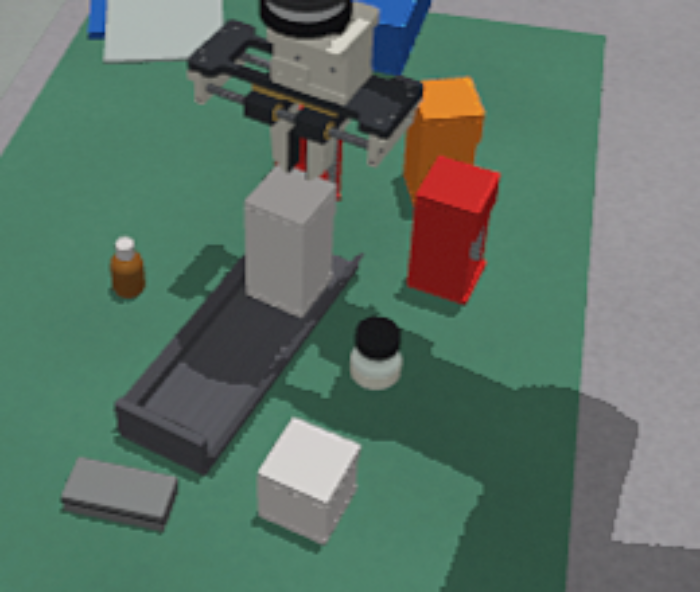

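Run:
```python
from h import *
t=vision.capture('top');s=vision.capture('side')
X=bot.get_obs()["tool_pos"]; print(X,proj(t,X-[0,0,8]),proj(s,X-[0,0,8]))
a=np.deg2rad(73.3);u=np.array([np.cos(a),np.sin(a),0]);v=np.array([-u[1],u[0],0])
c=np.array([565.3,-4.7,126]); K=[c+30*i*u+30*j*v+[0,0,k] for k in(0,-120) for i,j in((1,1),(1,-1),(-1,-1),(-1,1))]
ims=[]
for p in(t,s):
    im=p["img"].copy(); f=4; q=proj(p,K); o=np.array([240,160]) if p is t else np.array([220,150]); 
    im=cv2.resize(im[o[1]:o[1]+140,o[0]:o[0]+100],None,fx=f,fy=f,interpolation=cv2.INTER_CUBIC)
    for x in((q-o+.5)*f): cv2.circle(im,tuple(x.round().astype(int).tolist()),3,(255,0,255),-1)
    cv2.circle(im,tuple(((proj(p,X-[0,0,8])[0]-o+.5)*f).round().astype(int).tolist()),4,(255,255,0),-1); ims.append(im)
save("z",np.hstack(ims))
```

```text
[560.57129717 -18.81483632 110.29314776] [[279.84587946 206.69775622]] [[271.73531197 204.56990174]]
```

View pics/z.png

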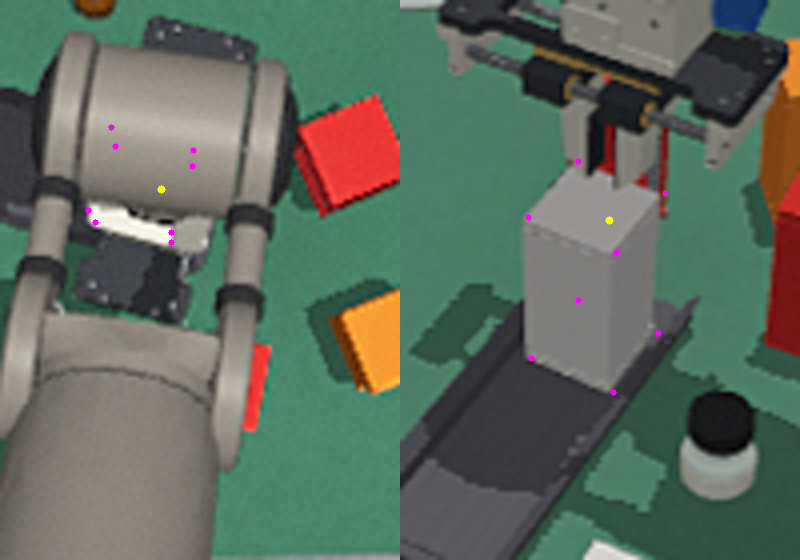

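Run:
```python
from h import *
s=vision.capture('side');q=vision.capture('wrist')
X=bot.get_obs()["tool_pos"]
a=np.deg2rad(73.3);u=np.array([np.cos(a),np.sin(a),0]);v=np.array([-u[1],u[0],0])
o=np.array([240,160]);f=8
im=cv2.resize(s["img"][160:222,225:285],None,fx=f,fy=f,interpolation=cv2.INTER_CUBIC);o=np.array([225,160])
for dz,c in((-8,(255,255,0)),(20,(255,0,255)),(40,(0,255,255)),(58,(0,0,255))):
  for i in (-9.5,9.5):
    for j in (-27,-8,8,27):
      x=proj(s,X+i*u+j*v+[0,0,dz])[0]
      cv2.circle(im,tuple(((x-o+.5)*f).round().astype(int).tolist()),3 if i>0 else 1,c,-1)
w_=cv2.resize(q["img"],(320,240)); cv=np.zeros((496,800,3),np.uint8); cv[:,:480]=im; cv[:240,480:]=w_; save("z2",cv)
```

```text
(no output)
```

View pics/z2.png

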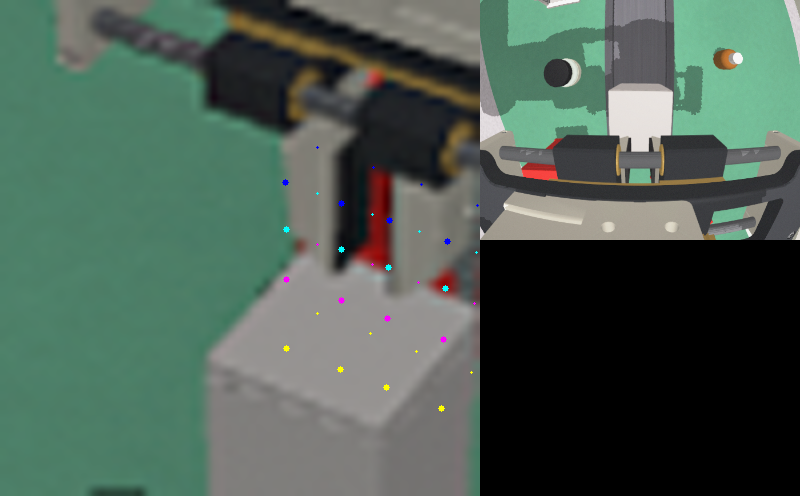

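Run:
```python
from h import *
o=bot.get_obs();q=vision.capture('wrist'); print(q["mount"].round(2),q["camera_matrix"].round(1))
M=np.eye(4);M[:3,:3]=R.from_euler("xyz",o["tcp_rot"]).as_matrix();M[:3,3]=o["tool_pos"]
W=np.linalg.inv(M@q["mount"]);K=q["camera_matrix"]
def pw(X):
    c=(W@np.r_[X,1])[:3]; th=np.arctan2(np.hypot(c[0],c[1]),c[2]); d=c[:2]/np.hypot(*c[:2])*th
    return K[:2,:2]@d+K[:2,2]
a=np.deg2rad(73.3);u=np.array([np.cos(a),np.sin(a),0]);v=np.array([-u[1],u[0],0])
c=np.array([565.3,-4.7,126]);T=np.array([589.1,75.6,0])
im=q["img"].copy()
f=1.4; im=cv2.resize(im,None,fx=f,fy=f)
def dot(X,col):
    x=pw(X)*f; print(np.round(x)); cv2.circle(im,tuple(x.round().astype(int).tolist()),3,col,-1)
for i,j in((1,1),(1,-1),(-1,-1),(-1,1)): dot(c+30*i*u+30*j*v,(255,0,255)); dot(c+30*i*u+30*j*v-[0,0,120],(0,255,255))
for j in(-50,50): dot(T+140*u+j*v+[0,0,28],(255,255,0)); dot(T+0*u+j*v+[0,0,28],(255,255,0))
for j in (-27,-8,8,27):
  for i in(-9.5,9.5): dot(o["tool_pos"]+i*u+j*v-[0,0,8],(0,0,255))
save("w",im)
```

```text
[[  -0.      0.97    0.25  -66.76]
 [  -0.     -0.25    0.97 -184.63]
 [   1.      0.      0.      0.38]
 [   0.      0.      0.      1.  ]] [[325.2   0.  279.6]
 [  0.  325.2 209.3]
 [  0.    0.    1. ]]
[312. 237.]
[344. 213.]
[471. 237.]
[439. 213.]
[464. 383.]
[437. 304.]
[319. 383.]
[346. 304.]
[471. -79.]
[477. 126.]
[311. -79.]
[305. 126.]
[450. 350.]
[451. 310.]
[408. 350.]
[409. 310.]
[373. 350.]
[372. 310.]
[331. 350.]
[330. 310.]
```

View pics/w.png

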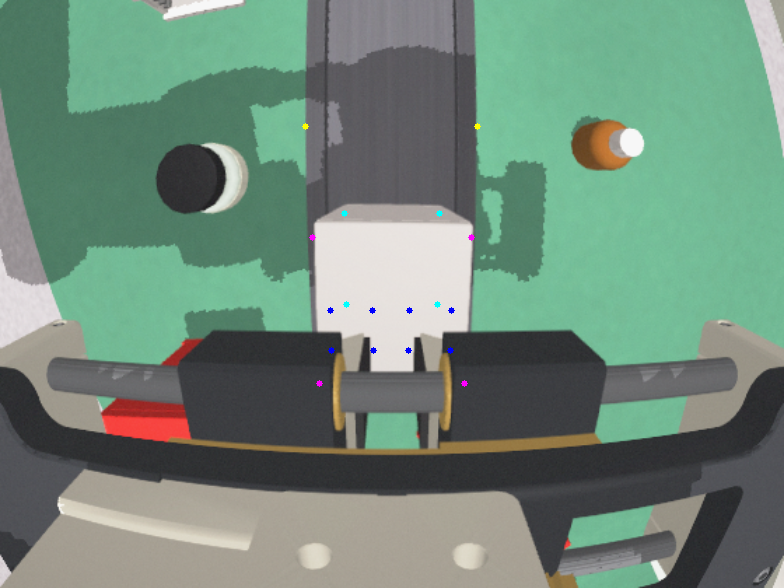

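Readings disagree. The side and wrist views (finger ends near (338,270) in the crop, finger fronts at y≈335 in the wrist view) show the fingers above the carrier's top. The stated TCP would put the tips 24 mm below it. The force is about 0 and the carrier has not moved. I'll back off, go 25 mm lower and repeat.

Call:
arm_command([
  [0.015,0,0,0],
  [0.02,0,0,0],
  [0.01,0,0,0],
  [0,0.015,0,0],
  [0,0.01,0,0],
])

```text
time: 6.45
tool_pos: [547.2, -63.1, 84.8]
tcp_rot: [-1.571, 0.0, -1.864]
contact_force: [-0.2, -0.6, -0.4]
grip_width: 16.3
```

Call:
arm_command([
  [-0.005,0,0,0],
  [-0.004,0,0,0],
  [-0.004,0,0,0],
  [-0.004,0,0,0],
  [-0.004,0,0,0],
])

```text
time: 6.95
tool_pos: [554.0, -41.4, 85.7]
tcp_rot: [-1.57, 0.0, -1.862]
contact_force: [-0.3, 0.7, -0.2]
grip_width: 16.1
```

Call:
arm_command([
  [-0.002,0,0,0],
  [-0.002,0,0,0],
  [-0.002,0,0,0],
  [-0.002,0,0,0],
  [-0.002,0,0,0],
])

```text
time: 7.45
tool_pos: [556.6, -32.5, 85.4]
tcp_rot: [-1.571, -0.0, -1.863]
contact_force: [-0.8, 0.1, 0.9]
grip_width: 16.2
```

```bash
python3 st.py
python3 - <<'E'
from h import *
p=vision.capture('side');q=vision.capture('wrist')
cv=np.zeros((592,800,3),np.uint8);cv[:,:420]=cv2.resize(p['img'][140:280,220:320],(420,592),interpolation=cv2.INTER_CUBIC)
cv[:285,420:]=cv2.resize(q['img'],(380,285));save('s4',cv)
E
```

```text
t 7.45 tray xy -112.8 0.1 z 85.4 yaw [ -89.99   -0.   -106.74] F [-0.8  0.1  0.9] gap 16.2 q [-0.2   0.52  1.59 -0.    1.04  0.1 ]
```

View pics/s4.png

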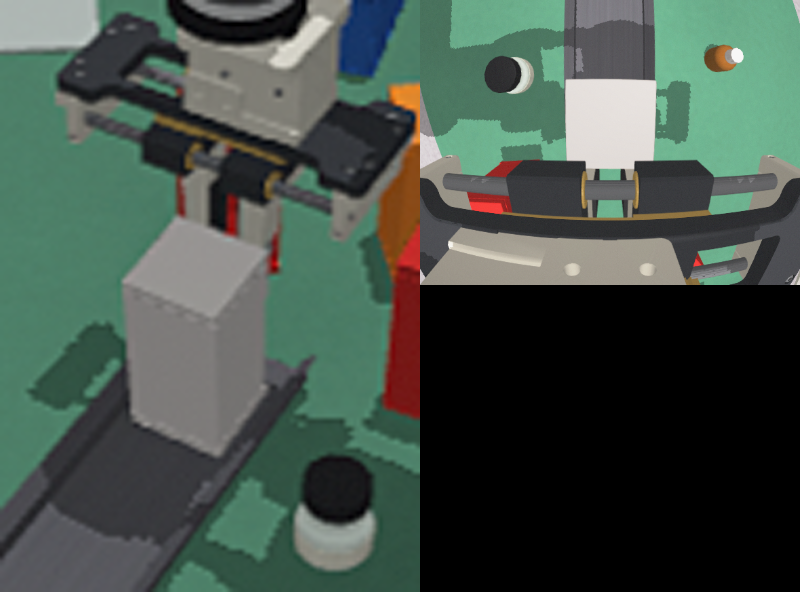

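The carrier is now tipping: its top edge moved about 4 px towards the stop and its foot stayed put. Keep pushing.

Call:
arm_command([
  [-0.002,0,0,0],
  [-0.002,0,0,0],
  [-0.002,0,0,0],
  [-0.002,0,0,0],
  [-0.002,0,0,0],
])

```text
time: 8.05
tool_pos: [559.4, -22.6, 85.3]
tcp_rot: [-1.571, 0.0, -1.863]
contact_force: [-0.1, -0.3, 0.5]
grip_width: 16.4
```

Call:
arm_command([
  [-0.002,0,0,0],
  [-0.002,0,0,0],
  [-0.002,0,0,0],
  [-0.002,0,0,0],
  [-0.002,0,0,0],
])

```text
time: 8.55
tool_pos: [562.3, -13.0, 85.3]
tcp_rot: [-1.571, 0.0, -1.863]
contact_force: [0.2, 0.3, 1.1]
grip_width: 16.1
```

Call:
arm_command([
  [-0.002,0,0,0],
  [-0.002,0,0,0],
  [-0.002,0,0,0],
  [-0.002,0,0,0],
  [-0.002,0,0,0],
])

```text
time: 9.05
tool_pos: [565.2, -3.5, 85.3]
tcp_rot: [-1.571, 0.0, -1.863]
contact_force: [0.4, 0.4, -0.8]
grip_width: 16.3
```

```bash
python3 st.py
python3 - <<'E'
from h import *
p=vision.capture('side');q=vision.capture('wrist')
cv=np.zeros((592,800,3),np.uint8);cv[:,:420]=cv2.resize(p['img'][140:280,220:320],(420,592),interpolation=cv2.INTER_CUBIC)
cv[:285,420:]=cv2.resize(q['img'],(380,285));save('s5',cv)
E
```

```text
t 9.05 tray xy -82.6 0.2 z 85.3 yaw [-9.0000e+01  1.0000e-02 -1.0673e+02] F [ 0.4  0.4 -0.8] gap 16.3 q [-0.14  0.53  1.57  0.    1.05  0.15]
```

View pics/s5.png

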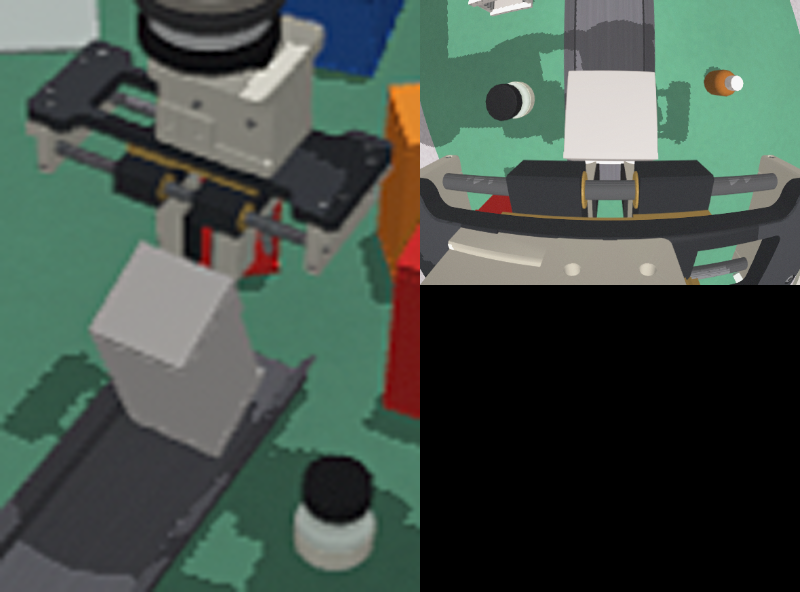

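It is leaning about 20°, with the toe unmoved at (215,456) in the crop. Push on slowly.

Call:
arm_command([
  [-0.002,0,0,0],
  [-0.002,0,0,0],
  [-0.002,0,0,0],
  [-0.002,0,0,0],
  [-0.002,0,0,0],
])

```text
time: 9.65
tool_pos: [568.1, 6.1, 85.3]
tcp_rot: [-1.571, 0.0, -1.863]
contact_force: [0.3, -0.4, -1.0]
grip_width: 16.2
```

Call:
arm_command([
  [-0.002,0,0,0],
  [-0.002,0,0,0],
  [-0.002,0,0,0],
  [-0.002,0,0,0],
  [-0.002,0,0,0],
])

```text
time: 10.15
tool_pos: [571.0, 15.6, 85.3]
tcp_rot: [-1.571, 0.0, -1.863]
contact_force: [-0.6, 0.1, 0.2]
grip_width: 16.2
```

Call:
arm_command([
  [-0.001,0,0,0],
  [0,0,0,0],
  [0,0,0,0],
  [0,0,0,0],
  [0,0,0,0],
])

```text
time: 10.65
tool_pos: [571.2, 16.4, 85.3]
tcp_rot: [-1.571, 0.0, -1.863]
contact_force: [-0.3, -0.2, 0.2]
grip_width: 16.2
```

```bash
python3 st.py
cat > c.py <<'E'
from h import *
import sys
s=vision.capture('side'); a=np.deg2rad(73.3);u=np.array([np.cos(a),np.sin(a)]);v=np.array([-u[1],u[0]])
im=s["img"].astype(int); sat=im.max(2)-im.min(2)
for n in ("carrier","short_carrier"):
  for d in vision.find_in(s,n)[:4]:
    X=w(s,d["xyz"]); e=X[:2]-[589.1,75.6]; print(n,round(d["confidence"],2),"tray",(e@u).round(),(e@v).round(),X[2].round(),proj(s,X).round()[0])
q=vision.capture('wrist'); cv=np.zeros((592,800,3),np.uint8);cv[:,:420]=cv2.resize(s['img'][160:300,200:300],(420,592),interpolation=cv2.INTER_CUBIC)
cv[:285,420:]=cv2.resize(q['img'],(380,285));save(sys.argv[1],cv)
E
python3 c.py s6
```

```text
t 10.65 tray xy -61.9 0.1 z 85.3 yaw [ -90.      0.   -106.73] F [-0.3 -0.2  0.2] gap 16.2 q [-0.11  0.54  1.55  0.    1.05  0.19]
carrier 0.71 tray 37.0 4.0 49.0 [244. 256.]
carrier 0.65 tray -258.0 63.0 109.0 [323. 175.]
carrier 0.61 tray -145.0 127.0 89.0 [326. 215.]
short_carrier 0.79 tray 131.0 137.0 60.0 [275. 306.]
```

View pics/s6.png

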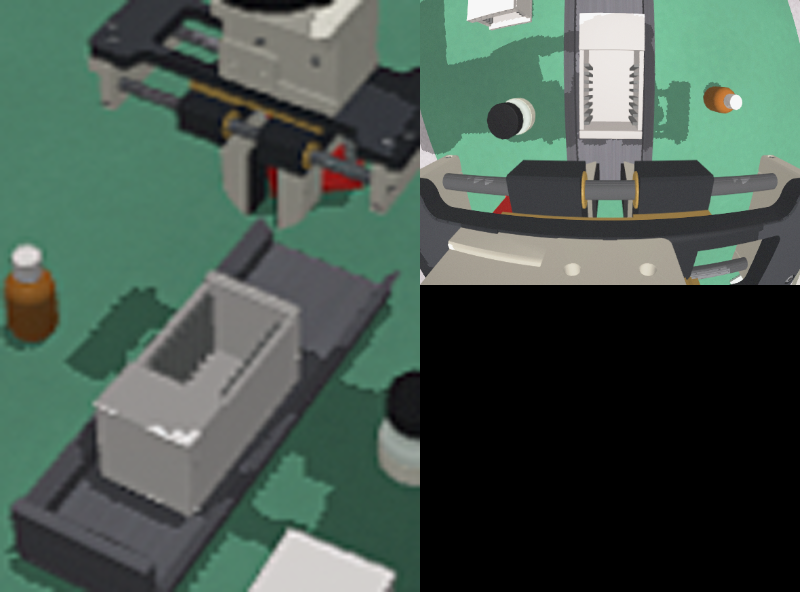

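Run:
```python
from h import *
s=vision.capture('side');X=bot.get_obs()["tool_pos"]
a=np.deg2rad(73.3);u=np.array([np.cos(a),np.sin(a),0]);v=np.array([-u[1],u[0],0]);T=np.array([589.1,75.6,0])
f=lambda p:(proj(s,p)[0]-[200,160]+.5)*[4.2,592/140]
for dz in(-8,0,10,20,30,40): print(dz,[f(X+i*u+j*v+[0,0,dz]).round().tolist() for i in(-9.5,9.5) for j in(-8,8,20)])
for c,z in(((192,515),6),((103,470),6),((190,445),66),((97,405),66),((212,275),66),((299,310),66)):
    p=back(s,np.array(c)/[4.2,592/140]-.5+[200,160],z)-T; print(c,z,(p@u).round(1),(p@v).round(1))
```

```text
-8 [[268.0, 245.0], [292.0, 255.0], [310.0, 262.0], [251.0, 265.0], [276.0, 275.0], [294.0, 282.0]]
0 [[268.0, 235.0], [292.0, 245.0], [310.0, 252.0], [251.0, 255.0], [276.0, 265.0], [294.0, 272.0]]
10 [[268.0, 223.0], [292.0, 232.0], [310.0, 239.0], [251.0, 242.0], [276.0, 252.0], [294.0, 260.0]]
20 [[268.0, 210.0], [292.0, 219.0], [311.0, 227.0], [251.0, 230.0], [276.0, 239.0], [294.0, 247.0]]
30 [[268.0, 197.0], [292.0, 206.0], [311.0, 214.0], [251.0, 217.0], [276.0, 226.0], [295.0, 234.0]]
40 [[268.0, 184.0], [293.0, 193.0], [311.0, 200.0], [251.0, 203.0], [276.0, 213.0], [295.0, 221.0]]
(192, 515) 6 70.9 25.6
(103, 470) 6 68.7 -34.8
(190, 445) 66 71.6 26.5
(97, 405) 66 72.7 -32.1
(212, 275) 66 -43.9 -29.6
(299, 310) 66 -44.4 28.1
```

The carrier lies on its back, open side up, between the guides: head at tray x≈71, foot end at ≈-48. The fingertips appear about 30 mm higher than stated. A TCP height of 20 mm is safe under either reading: tips at 12 mm or about 50 mm, floor at 6 mm, carrier top at 66 mm.

Call:
arm_command([
  [0.015,0,0.001,0],
  [0.005,0,0,0],
  [0,0.02,0,0],
  [0,0.02,0,0],
  [0,0.015,0,0],
])

```text
time: 11.4
tool_pos: [565.8, -3.8, 29.3]
tcp_rot: [-1.572, -0.0, -1.864]
contact_force: [-0.3, -0.3, 0.2]
grip_width: 15.9
```

Call:
arm_command([
  [0,0.005,0,0],
  [0,0.005,0,0],
  [0,0,0,0],
  [-0.003,0,0,0],
  [-0.003,0,0,0],
])

```text
time: 11.9
tool_pos: [568.7, 2.9, 21.1]
tcp_rot: [-1.569, 0.0, -1.863]
contact_force: [0.6, 0.0, -0.4]
grip_width: 16.3
```

```bash
python3 st.py; python3 c.py s7
```

```text
t 11.9 tray xy -75.5 -1.4 z 21.1 yaw [-8.9920e+01  2.0000e-02 -1.0674e+02] F [ 0.6  0.  -0.4] gap 16.3 q [-0.13  0.62  1.62  0.    0.91  0.16]
carrier 0.88 tray -258.0 64.0 110.0 [323. 175.]
carrier 0.71 tray 37.0 4.0 50.0 [245. 256.]
carrier 0.56 tray -144.0 127.0 89.0 [326. 215.]
short_carrier 0.84 tray 133.0 136.0 59.0 [274. 307.]
```

View pics/s7.png

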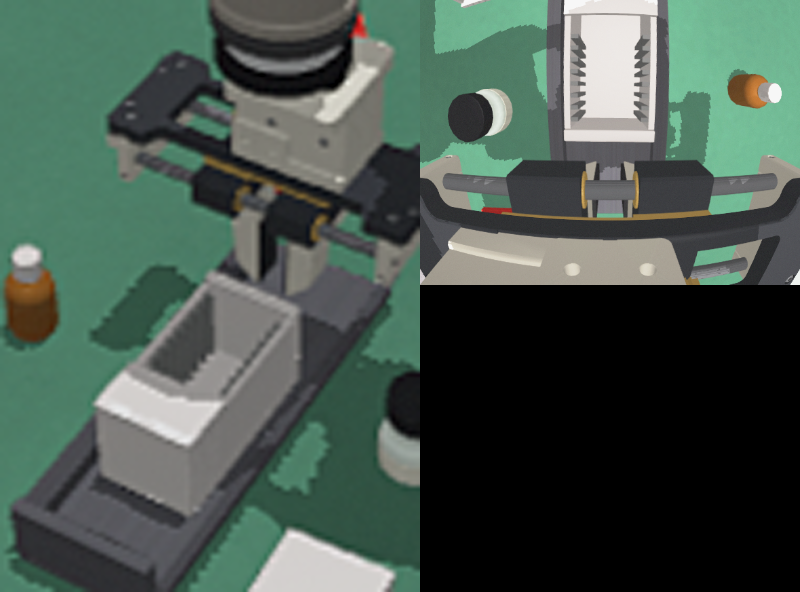

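The fingers are behind the foot end and clear of everything. Push along the tray.

Call:
arm_command([
  [-0.003,0,0,0],
  [-0.003,0,0,0],
  [-0.003,0,0,0],
  [-0.003,0,0,0],
  [-0.003,0,0,0],
])

```text
time: 12.6
tool_pos: [572.5, 17.4, 20.3]
tcp_rot: [-1.571, 0.0, -1.863]
contact_force: [-0.8, 0.4, 0.4]
grip_width: 16.0
```

Call:
arm_command([
  [-0.003,0,0,0],
  [-0.003,0,0,0],
  [-0.003,0,0,0],
  [-0.003,0,0,0],
  [-0.003,0,0,0],
])

```text
time: 13.1
tool_pos: [576.7, 31.5, 20.3]
tcp_rot: [-1.571, -0.0, -1.863]
contact_force: [-0.4, -1.9, -0.3]
grip_width: 16.5
```

Call:
arm_command([
  [-0.003,0,0,0],
  [-0.003,0,0,0],
  [-0.003,0,0,0],
  [-0.003,0,0,0],
  [-0.003,0,0,0],
])

```text
time: 13.6
tool_pos: [581.2, 46.1, 20.3]
tcp_rot: [-1.571, 0.0, -1.863]
contact_force: [-1.6, -1.6, -0.2]
grip_width: 16.4
```

```bash
python3 st.py; python3 c.py s8
python3 - <<'E'
import cv2,numpy as np
from h import *
s=vision.capture('side')
# head top edge: front-plane intersection along tray axis, brightness profile
a=np.deg2rad(73.3);u=np.array([np.cos(a),np.sin(a),0]);v=np.array([-u[1],u[0],0]);T=np.array([589.1,75.6,66])
xs=np.arange(40,140,2.0)
for j in(-15,5):
    q=proj(s,[T+x*u+j*v for x in xs]); g=cv2.remap(s["img"],q[:,:1].astype(np.float32),q[:,1:].astype(np.float32),1).mean(2).ravel(); print(j,list(zip(xs.astype(int),g.astype(int))))
E
```

```text
t 13.6 tray xy -30.5 -0.9 z 20.3 yaw [-9.0000e+01  1.0000e-02 -1.0673e+02] F [-1.6 -1.6 -0.2] gap 16.4 q [-0.05  0.64  1.57  0.    0.93  0.24]
carrier 0.8 tray -211.0 -33.0 113.0 [282. 172.]
carrier 0.69 tray -142.0 128.0 90.0 [327. 216.]
carrier 0.67 tray 61.0 4.0 48.0 [239. 263.]
carrier 0.66 tray -260.0 63.0 107.0 [323. 175.]
short_carrier 0.85 tray 134.0 136.0 60.0 [274. 307.]
-15 [(np.int64(40), np.int64(69)), (np.int64(42), np.int64(69)), (np.int64(44), np.int64(69)), (np.int64(46), np.int64(69)), (np.int64(48), np.int64(69)), (np.int64(50), np.int64(69)), (np.int64(52), np.int64(70)), (np.int64(54), np.int64(70)), (np.int64(56), np.int64(68)), (np.int64(58), np.int64(65)), (np.int64(60), np.int64(76)), (np.int64(62), np.int64(107)), (np.int64(64), np.int64(141)), (np.int64(66), np.int64(152)), (np.int64(68), np.int64(148)), (np.int64(70), np.int64(147)), (np.int64(72), np.int64(147)), (np.int64(74), np.int64(147)), (np.int64(76), np.int64(147)), (np.int64(78), np.int64(146)), (np.int64(80), np.int64(147)), (np.int64(82), np.int64(146)), (np.int64(84), np.int64(146)), (np.int64
[... 1708 characters left out ...]
 (np.int64(96), np.int64(219)), (np.int64(98), np.int64(189)), (np.int64(100), np.int64(136)), (np.int64(102), np.int64(119)), (np.int64(104), np.int64(123)), (np.int64(106), np.int64(125)), (np.int64(108), np.int64(125)), (np.int64(110), np.int64(125)), (np.int64(112), np.int64(125)), (np.int64(114), np.int64(125)), (np.int64(116), np.int64(126)), (np.int64(118), np.int64(126)), (np.int64(120), np.int64(125)), (np.int64(122), np.int64(125)), (np.int64(124), np.int64(124)), (np.int64(126), np.int64(125)), (np.int64(128), np.int64(125)), (np.int64(130), np.int64(125)), (np.int64(132), np.int64(127)), (np.int64(134), np.int64(124)), (np.int64(136), np.int64(93)), (np.int64(138), np.int64(60))]
```

The head is at about 99 mm and square to the tray, so about 31 mm is left.

Call:
arm_command([
  [-0.003,0,0,0],
  [-0.003,0,0,0],
  [-0.003,0,0,0],
  [-0.003,0,0,0],
  [-0.003,0,0,0],
])

```text
time: 14.35
tool_pos: [585.5, 60.4, 20.4]
tcp_rot: [-1.571, -0.0, -1.863]
contact_force: [-0.8, -1.9, 0.8]
grip_width: 16.1
```

Call:
arm_command([
  [-0.003,0,0,0],
  [-0.003,0,0,0],
  [-0.002,0,0,0],
  [-0.001,0,0,0],
  [-0.001,0,0,0],
])

```text
time: 14.85
tool_pos: [588.3, 69.8, 20.4]
tcp_rot: [-1.571, 0.0, -1.863]
contact_force: [0.1, -2.0, 0.8]
grip_width: 16.2
```

Call:
arm_command([
  [-0.001,0,0,0],
  [-0.001,0,0,0],
  [-0.001,0,0,0],
])

```text
time: 15.15
tool_pos: [589.2, 72.6, 20.3]
tcp_rot: [-1.571, 0.0, -1.863]
contact_force: [-0.4, -2.4, 1.2]
grip_width: 16.6
```

Tray x is about -3 and the force is only sliding friction. I'll take 1 mm rows until the force rises.

Call:
arm_command([
  [-0.001,0,0,0],
  [-0.001,0,0,0],
  [-0.001,0,0,0],
])

```text
time: 15.45
tool_pos: [590.0, 75.6, 20.3]
tcp_rot: [-1.571, 0.0, -1.863]
contact_force: [0.0, -2.4, 1.1]
grip_width: 16.2
```

Call:
arm_command([
  [-0.001,0,0,0],
  [-0.001,0,0,0],
])

```text
time: 15.65
tool_pos: [590.4, 76.3, 20.4]
tcp_rot: [-1.571, -0.002, -1.862]
contact_force: [-2.7, -10.7, 1.9]
grip_width: 16.3
```

The force jumped to 11 N, so the carrier is against the stop. Hold, then back off and rise.

Call:
arm_command([
  [0,0,0,0],
  [0,0,0,0],
  [0,0,0,0],
])

```text
time: 15.95
tool_pos: [590.4, 76.3, 20.3]
tcp_rot: [-1.571, -0.002, -1.863]
contact_force: [-2.2, -7.3, 0.8]
grip_width: 16.1
```

Call:
arm_command([
  [0.002,0,0,0],
  [0.005,0,0,0],
  [0.015,0,0,0],
  [0.02,0,0,0],
  [0,0,0,0],
])

```text
time: 16.45
tool_pos: [577.6, 34.9, 20.2]
tcp_rot: [-1.572, -0.0, -1.865]
contact_force: [0.1, -0.1, -0.3]
grip_width: 16.2
```

Call:
arm_command([
  [0,-0.04,0,0],
  [0,-0.04,0,0],
  [0,-0.04,0,0],
  [0,-0.04,0,0],
  [0,0,0,0],
])

```text
time: 16.95
tool_pos: [581.7, 37.2, 186.6]
tcp_rot: [-1.559, 0.003, -1.863]
contact_force: [0.2, -0.4, -0.3]
grip_width: 16.1
```

```bash
python3 st.py; python3 c.py s9
```

```text
t 16.95 tray xy -38.9 -3.9 z 186.6 yaw [ -89.35    0.18 -106.73] F [ 0.2 -0.4 -0.3] gap 16.1 q [-0.07  0.45  1.39  0.    1.29  0.22]
carrier 0.91 tray -143.0 129.0 92.0 [327. 215.]
carrier 0.8 tray -205.0 -50.0 27.0 [274. 196.]
carrier 0.57 tray 71.0 4.0 55.0 [237. 264.]
carrier 0.56 tray -260.0 62.0 104.0 [322. 176.]
short_carrier 0.97 tray 135.0 136.0 61.0 [274. 307.]
short_carrier 0.73 tray -44.0 -3.0 9.0 [259. 244.]
```

View pics/s9.png

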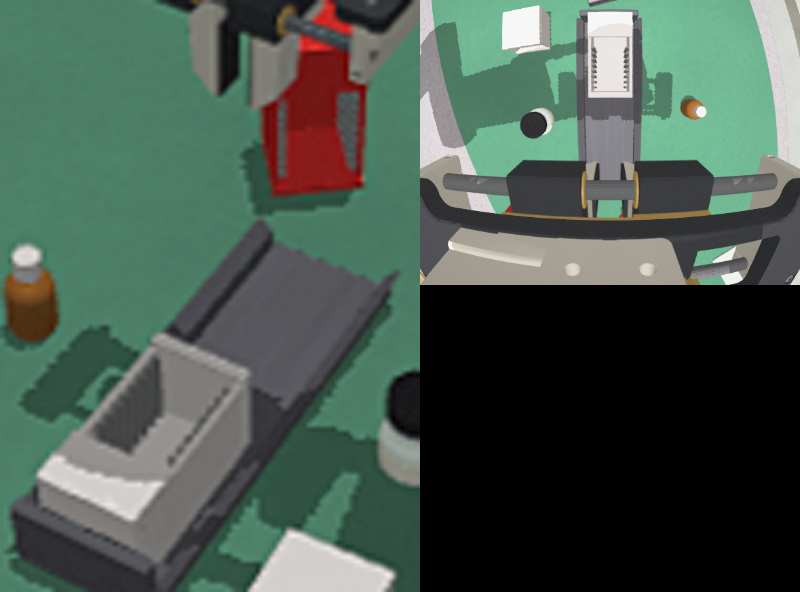

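The carrier lies open side up with its head face against the stop (edge from (40,480) to (137,520)). The bystanders in view are in place. Last number check, then hand in.

Run:
```python
from h import *
s=vision.capture('side');a=np.deg2rad(73.3);u=np.array([np.cos(a),np.sin(a),0]);v=np.array([-u[1],u[0],0]);T=np.array([589.1,75.6,0])
for c in((135,520),(39,479),(155,338),(248,373)):
    p=back(s,np.array(c)/[4.2,592/140]-.5+[200,160],66)-T; print(c,(p@u).round(1),(p@v).round(1))
t=vision.capture('top')
for n in["jar","vial","slide_box","dish","sample_box","short_carrier"]:
    for p in (s,t):
        d=vision.find_in(p,n); print(n,w(p,d[0]["xyz"]).round() if d else None)
o=bot.get_obs();print(o["contact_force"].round(1),np.abs(o["dq"]).max().round(3)); print(job.close_job())
```

```text
(135, 520) 128.2 28.1
(39, 479) 130.5 -30.0
(155, 338) 15.0 -31.4
(248, 373) 11.8 27.2
jar [472.  92.  46.]
jar [478.  75.  51.]
vial [712.  38.  32.]
vial None
slide_box [651. 264.  24.]
slide_box [646. 254.  20.]
dish [516. 437.  12.]
dish [509. 439.  10.]
sample_box [ 562. -521.   38.]
sample_box [ 577. -467.    4.]
short_carrier [496. 242.  60.]
short_carrier [499. 219.  58.]
[-0.  -0.7  0.3] 0.001
the job is handed in; nothing more can be done
None
```

I tipped the carrier onto its back with a slow push on its band, slid it along the tray to the end stop, then backed off, rose clear and handed the job in at about 17 s.

**Final state:**
- The carrier is open side up between the guides, with its head edge measured at tray x 128–130 mm. The stop is at 130 mm.
- The force rose to about 11 N when it met the stop.
- At hand-in, the arm was clear and at rest with no force on the tool.

**Bystanders:** the detectors placed all but one within about 10 mm of the start. The exception is the sample box. The side camera reported it about 50 mm off, at (562, -521) against (582, -475) before. The top camera gave the same place as at the start, and the arm never went near the box, so I take the side reading as detector error. The top camera did not find the vial in the last check. The side camera did, unmoved.

**What disagreed:**
- **Fingertip height:** in the pictures the fingertips stood about 30 mm higher than the stated tool geometry.
- **First push:** because of that, it passed over the carrier without touching it. I repeated it 25 mm lower.

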